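# Build a test-sieve stack on the shaker

### The job

Build the sieve stack in the middle of the shaker's round plate: first the collecting pan, then the fine-mesh sieve nested in the pan, then the taller coarse-mesh sieve nested in that, and last the lid. Each part must sit fully home and level in the one below, and the glass beaker, flask and measuring cylinder on the bench must not be knocked over.

Things in the scene. Friction and masses are not known exactly. Their poses are not given: they have to be found in the camera images.
- pan_mid (a point): Collecting pan of plain steel: an open round cup with a smooth solid floor, 34 mm tall, wall 56 mm outside and 50 mm inside diameter (wall 3 mm), standing on a projecting foot flange 68 mm across and 4 mm thick. Taken across its outside wall above the flange. The point is its centre, 17 mm above its underside; z is up.
- fine_mid (a point): Fine sieve, plain steel: open round frame 36 mm tall in all, 56 mm outside, 50 mm inside diameter, floor of close mesh (3 mm squares). Below, a neck 45 mm across, 8 mm tall, bevelled, drops into the 50 mm mouth of the part beneath until the shoulder rests on its rim. Hold its straight outer wall, 8 to 36 mm above the underside (lower, fingers hit the part beneath). Point: its centre, 18 mm above the underside; z up.
- coarse_mid (a point): Coarse sieve, plain steel, the tallest part: open round frame 50 mm tall in all, 56 mm outside, 50 mm inside diameter, floor of wide mesh (11 mm squares). Below, a neck 45 mm across, 8 mm tall, bevelled, drops into the 50 mm mouth of the part beneath until the shoulder rests on its rim. Hold its straight outer wall, 8 to 50 mm above the underside. Point: its centre, 25 mm above the underside; z up.
- lid_knob (a point): Lid, plain steel: flat disc 56 mm across, 4 mm thick, with an upright black knob 20 mm across and 24 mm tall. Below, a neck 45 mm across, 8 mm tall, bevelled, drops into the 50 mm mouth of the part beneath until the shoulder rests on its rim. Disc top 12 mm, knob top 36 mm above the underside. Point: the centre of the knob, 24 mm above the underside; z up.
- shaker_top (a point): Sieve shaker, fixed to the bench: a cream round body 130 mm across with a small control box sticking out 25 mm on one side (its -x side), 35 mm high, and on top a flat black rubber-faced round plate, 92 mm across, 60 mm above the bench. The point is the centre of the plate's upper face; z is up.
- beaker: A small open glass beaker, a bystander, about 50 mm across and 70 mm tall, standing upright on the bench; it must stay standing. Origin at the centre of its underside, z up.
- flask: A conical glass flask, a bystander, about 56 mm across at the base and 85 mm tall, standing upright on the bench; it must stay standing. Origin at the centre of its underside, z up.
- cylinder: A slender glass measuring cylinder on a white round foot, a bystander, about 48 mm across at the foot and 102 mm tall, standing upright on the bench; it must stay standing. Origin at the centre of its underside, z up.
Mind the look-alikes: they are no part of the job. Leave any green or red look-alike of the part that bears fine_mid alone.

How it is judged:
By the outcome, as a careful person would: the job done as asked, in the order asked, and still so for the second after the job is handed in, with the robot touching nothing.
It also fails if it takes over 128 s, if anything falls off the work surface, if the arm or the gripper's body presses on something with over 40 N, if the wrist force passes 120 N, or if a joint passes its speed limit or range.

### The arm

A 6-joint arm with a two-finger parallel gripper is mounted at the origin on the work surface. World frame = base frame: x ahead of the robot, y to its left, z up, the work surface at z = 0. Lengths are in m, angles in degrees, forces in N, time in s.
With the tool pointing down it reaches from about 0.325 to 0.875 m from the base axis. Payload 4.4 kg.
Tool frame: the origin (TCP) lies at the very end of the fingers, on their centre line; the grasp point (between the pads) lies 19 mm behind it; z points along the fingers, y is the direction in which the jaws open and shut (so a half turn about z gives the same grasp; the last joint's range is limited). The gripper opens to 85 mm and grips with 20 to 120 N. Pads are 22 mm wide; open, the fingers measure 114 mm over their backs; the gripper's body (76 mm by 85 mm) begins 54 mm behind the grasp point. The pads swing forward as they close: fully open they stand 13 mm farther back than shut.
Start: joints at [68.268, 11.837, 88.321, -0, 79.842, -8.623], TCP at [0.13, 0.56, 0.231] pointing down, gripper open.
Joint ranges: [-156.59, 156.59], [-49.26, 127.26], [12.9, 141.05], [-63.56, 243.56], [4.71, 150.69], [-161.64, 161.64]. Speed limits (degrees/s): [159.86, 159.86, 180, 180, 180, 180].

### API

Orientations are given as [roll, pitch, yaw] about the fixed x, y, z axes, in that order (R = Rz(yaw) Ry(pitch) Rx(roll)).
In Python, from rig import manip, get_image, regions_of, landmark_of gives the robot as it stands.
- The arm moves only by the tool send_rows, never from a script. Its argument "series" is one flat list of numbers, 7 for each row, row after row: the shift along the tool's x, y, z in mm, then the turn, a rotation vector about the tool's x, y, z in rad, then the finger opening in mm, from 0 to 85.4. In form: [dx, dy, dz, ax, ay, az, fingers, dx, dy, dz, ax, ay, az, fingers, ...]. A call has 1 to 20 rows; each row is the pose to reach, as a shift and turn from the pose commanded when the call began, along the tool's axes at that moment; what a row does not reach only later rows make up. A row lasts 1/12 s, in which the tool goes at most 41.7 mm and 7.16 degrees, less where a joint would pass 70% of its speed; a pose out of reach is approached as far as the arm can. A call with a gripper value outside its range is refused whole. The fingers move at their own pace and stop on an object; the grip force is fixed at half the most. Time passes only in rows, so rows that repeat a pose let the fingers close. It gives the time, the measured TCP pose, the force and the opening at its end, in the units of the state.
- manip.get_state(): the state, without advancing time (a new reading comes with each control period).
- get_image(name): name is "side" or "top"; returns a dict with "color" (480x640x3 uint8, blue, green, red), "range_z" (480x640 float32, m along the optical axis (not along the pixel's ray), 0 where there is no reading), "mtx" (3x3 intrinsics, pixels), "rvec" (rotation vector, rad) and "tvec" (3), from world to camera coordinates, as OpenCV has them. Camera axes: x right, y down, z forward; pixel columns grow to the right and rows downward; lengths in m; the calibration is good to about 2 mm. A picture is of the moment at which its call begins.
- manip.hand_in(): hands the job in, once; it reports no verdict.
Trained networks look in a picture, given as the dict that the camera call returned (one of the last four; its "shot" number tells which), for a name from the list of things; names that differ only in an ending like _2 or _b are one class to them, and where a whole thing is asked for, a point or a joint stands for the part that bears it (a point fixed in the world has none). Each returns a list of dicts, best first, with "conf" (0 to 1); they miss things now and then, are a little off and sometimes report something else, mostly with a low value. They report only what shows in the picture. A call takes as long as a camera call. They do not tell look-alikes from the thing itself.
- regions_of(picture, name): "mask" (480x640 bool, what is visible of it) and "pixel" ([column, row] in pixels, amid what is visible of it).
- landmark_of(picture, name): "pixel" ([column, row] in pixels: a listed point, or the origin of a listed thing).
The state is a dict: "time": time; "q": joint angles; "joint_vel": joint speeds; "effort": joint torques, N m; "ee_pos": TCP position; "ee_rot": TCP orientation; "wrist_force": force on the tool from outside, world axes, zero at the start; "ft_torque": the same for the moment, N m; "gripper_width": opening from 0.0 (shut) to 1.0 (fully open).
Only numpy, scipy, OpenCV 4.12 (cv2) and the standard library are available. Lean on these libraries where they do the work, as an engineer would, in place of code of your own. Each camera call takes 0.05 s, during which the arm holds its last target.

## Working session

There is one attempt and no reset: what is moved stays moved. The work goes in short steps, Python scripts to look and compute and a tool call to move; the robot and the scene stay as the last step left them, time stands still between calls to the robot, and variables do not carry over. Pictures are saved under pics/ and viewed, and the job is handed in when it is done.

Besides the shell and the picture viewer there is one more tool, called after "Request:" as name(argument=value, ...), one argument or row to a line, values as JSON. send_rows: Moves the arm, as the interface text tells. Its arguments: {"type":"object","properties":{"series":{"type":"array","items":{"type":"number"}}},"required":["series"]}

```bash
ls; mkdir -p pics
cat > h.py <<'E'
import numpy as np, cv2
from rig import manip, get_image, regions_of, landmark_of
def cloud(p):
    K=p["mtx"];R=cv2.Rodrigues(np.array(p["rvec"],float))[0];t=np.array(p["tvec"],float).reshape(3)
    z=p["range_z"].astype(float);v,u=np.mgrid[0:480,0:640]
    c=np.stack([(u-K[0,2])/K[0,0]*z,(v-K[1,2])/K[1,1]*z,z],-1)
    w=(c-t)@R
    w[z<=0]=np.nan
    return w
def proj(p,P):
    return cv2.projectPoints(np.array(P,float).reshape(-1,1,3),np.array(p["rvec"],float),np.array(p["tvec"],float),p["mtx"],None)[0].reshape(-1,2)
E
python3 - <<'E'
from h import *
print(manip.get_state())
for n in ["side","top"]:
    p=get_image(n); cv2.imwrite(f"pics/{n}0.png",p["color"])
    w=cloud(p)
    print(n,p["rvec"],p["tvec"],p["mtx"].tolist())
    for k in ["pan_mid","fine_mid","coarse_mid","lid_knob","shaker_top","beaker","flask","cylinder"]:
        for r in landmark_of(p,k): 
            u,v=[int(round(x)) for x in r["pixel"]]
            print(k,"lm",np.round(r["pixel"],1),round(r["conf"],2),w[min(v,479),min(u,639)].round(3))
        for r in regions_of(p,k):
            q=w[r["mask"]]; q=q[~np.isnan(q[:,0])]
            print(k,"  rg",np.round(r["pixel"],1),round(r["conf"],2),r["mask"].sum(),np.percentile(q,2,axis=0).round(3),np.percentile(q,98,axis=0).round(3))
E
```

```text
pics
{'time': 0.0, 'q': array([ 6.82674996e+01,  1.18832524e+01,  8.84056514e+01,  1.78848006e-03,
        7.98414761e+01, -8.62364897e+00]), 'joint_vel': array([ 0.00158945, -0.03066274, -0.0607229 , -0.03045812,  0.08002484,
        0.14764841]), 'effort': array([-1.43906080e-03, -3.83052635e+01, -2.91586107e+01, -3.54792073e-04,
        1.09556704e-02,  1.48195483e-05]), 'ee_pos': array([0.13013431, 0.55930087, 0.23012858]), 'ee_rot': array([-1.79871358e+02, -2.12894250e-02,  1.66890807e+02]), 'wrist_force': array([ 0.19910889, -0.11348406, -0.19215722]), 'ft_torque': array([ 0.01338811,  0.04155412, -0.0251426 ]), 'gripper_width': 0.9957619617441714}
side [ 2.29874687 -0.33100326  0.14936205] [-0.47555812  0.15020199  0.97352594] [[567.4936414748067, 0.0, 320.2515345557442], [0.0, 567.4936414748067, 228.6650360007833], [0.0, 0.0, 1.0]]
pan_mid lm [268.5 160. ] 0.87 [0.469 0.331 0.004]
pan_mid   rg [267.1 160.7] 0.8 669 [0.434 0.278 0.001] [0.492 0.337 0.035]
fine_mid lm [293.5 264.6] 0.84 [ 0.441 -0.016  0.013]
fine_mid lm [332.3 223.9] 0.71 [0.542 0.074 0.011]
fine_mid lm [249.9
[... 2715 characters left out ...]
 0.76 [ 0.481 -0.306  0.059]
shaker_top   rg [475.1 242.5] 0.87 4764 [ 0.404 -0.358  0.012] [ 0.548 -0.24   0.061]
shaker_top   rg [157.6 251.8] 0.49 982 [0.432 0.279 0.001] [0.493 0.335 0.035]
shaker_top   rg [326.2 263.7] 0.41 693 [ 0.414 -0.046  0.   ] [0.465 0.003 0.037]
shaker_top   rg [383.6 171.8] 0.21 792 [ 0.588 -0.158  0.009] [ 0.64  -0.107  0.051]
beaker   rg [398.6 262.2] 0.66 610 [ 0.417 -0.176  0.001] [ 0.46  -0.131  0.071]
flask lm [160.1 168.2] 0.68 [0.619 0.296 0.047]
flask   rg [160.1 164.5] 0.74 731 [0.604 0.283 0.004] [0.647 0.322 0.086]
cylinder lm [475.4 170.4] 0.74 [ 0.619 -0.311  0.022]
cylinder   rg [480.1 164.7] 0.57 738 [ 0.605 -0.341 -0.001] [ 0.651 -0.298  0.103]
```

View pics/side0.png

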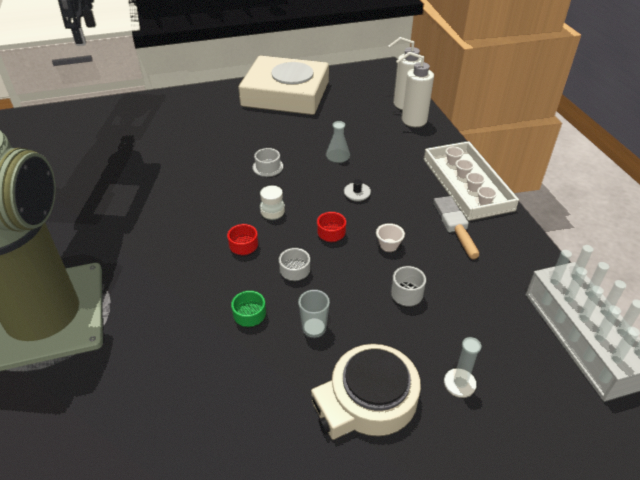

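View pics/top0.png

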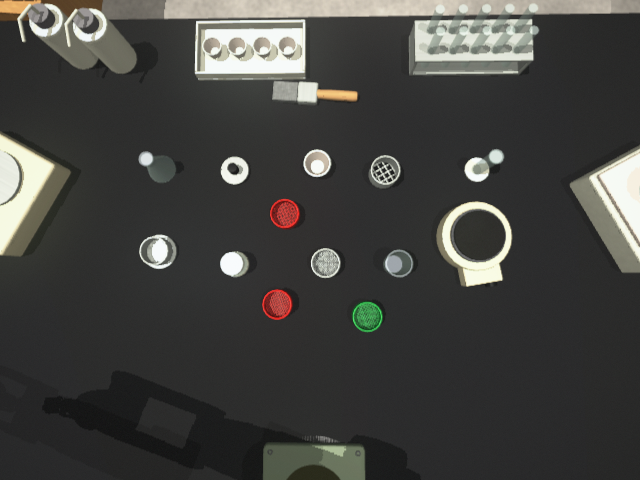

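Side view: the plain steel fine sieve is at (294,264). Its look-alikes are two red ones at (243,240) and (332,227) and a green one at (249,308). The pan is at (267,161), the coarse sieve at (408,287), the lid at (357,190) and the shaker plate at (378,378). Possible confusions are the white cup at (390,238), which could pass for a sieve, and the white jar at (272,203). The cylinder is at (460,370), the beaker at (314,313) and the flask at (339,145).

Next I'll fit circles and check close crops.

```bash
cat >> h.py <<'E'
from scipy.optimize import least_squares
def fitc(w,c,zlo,zhi,rs,rad=0.05,r0=None):
    """robust circle fit w/ fixed radius r0 to points in z band near c, radial window rs"""
    c=np.array(c,float)
    for _ in range(5):
        d=np.hypot(w[...,0]-c[0],w[...,1]-c[1])
        m=(w[...,2]>zlo)&(w[...,2]<zhi)&(d>rs[0])&(d<rs[1])
        P=w[m]
        f=lambda x:np.hypot(P[:,0]-x[0],P[:,1]-x[1])-x[2]
        s=least_squares(f,[c[0],c[1],r0 or np.mean(rs)],loss="soft_l1",f_scale=.001)
        c=s.x[:2]
    return s.x.round(4),m.sum(),P[:,2].mean().round(4)
E
python3 - <<'E'
from h import *
im=[]
for n in ["side","top"]:
    p=get_image(n); w=cloud(p)
    for k,c,z,rs in [("pan",(.463,.307),(.031,.038),(.022,.032)),("fine",(.441,-.021),(.033,.04),(.022,.032)),("coarse",(.614,-.133),(.047,.054),(.022,.032)),
       ("lid disc",(.624,.158),(.009,.015),(.012,.031)),("knob",(.624,.158),(.033,.04),(0,.012)),("plate",(.483,-.306),(.057,.064),(.0,.05))]:
        s,nn,zz=fitc(w,c,*z,rs)
        d=np.hypot(w[...,0]-s[0],w[...,1]-s[1]); m=(d<rs[1]+.01)&(w[...,2]>z[0])&(w[...,2]<z[1]); P=w[m]
        mm=(P[:,:2].max(0)+P[:,:2].min(0))/2
        print(n,k,s,nn,zz,"bbox c",mm.round(4),"size",np.ptp(P[:,:2],axis=0).round(3), "mean",P.mean(0).round(4))
    for c in [(.463,.307,.02),(.441,-.021,.02),(.614,-.133,.025),(.624,.158,.02)]:
        u,v=proj(p,c)[0].astype(int); im.append(cv2.resize(p["color"][v-30:v+30,u-30:u+30],(200,200)))
cv2.imwrite("pics/crops.png",np.vstack([np.hstack(im[:4]),np.hstack(im[4:])]))
E
```

```text
side pan [0.4629 0.3079 0.0261] 98 0.0334 bbox c [0.4635 0.3081] size [0.054 0.06 ] mean [0.4629 0.3088 0.0335]
side fine [ 0.4407 -0.0218  0.0263] 148 0.0354 bbox c [ 0.4408 -0.0213] size [0.054 0.057] mean [ 0.4402 -0.0226  0.0353]
side coarse [ 0.6155 -0.1347  0.0264] 174 0.0493 bbox c [ 0.6156 -0.1346] size [0.055 0.056] mean [ 0.6154 -0.135   0.0493]
side lid disc [0.6252 0.1586 0.0225] 235 0.0118 bbox c [0.6248 0.1589] size [0.054 0.058] mean [0.6231 0.1543 0.0118]
side knob [0.6257 0.16   0.0072] 49 0.0354 bbox c [0.6248 0.1597] size [0.02 0.02] mean [0.6251 0.1589 0.0354]
side plate [ 0.4913 -0.3041  0.0325] 2723 0.0598 bbox c [ 0.4916 -0.3038] size [0.091 0.092] mean [ 0.491  -0.305   0.0598]
top pan [0.4625 0.3088 0.0263] 148 0.0336 bbox c [0.4625 0.3092] size [0.054 0.056] mean [0.4617 0.3091 0.0336]
top fine [ 0.44   -0.021   0.0262] 130 0.0354 bbox c [ 0.4404 -0.0211] size [0.053 0.053] mean [ 0.4414 -0.0209  0.0354]
top coarse [ 0.6152 -0.1336  0.0262] 134 0.0494 bbox c [ 0.6155 -0.1338] size [0.054 0.053] mean [ 0.6165 -0.1343  0.0494]
top lid disc [0.6249 0.1603 0.0216] 448 0.0117 bbox c [0.6246 0.1595] size [0.055 0.054] mean [0.6233 0.1592 0.0117]
top knob [0.6242 0.1596 0.0067] 75 0.0355 bbox c [0.6247 0.1599] size [0.018 0.018] mean [0.6242 0.1598 0.0355]
top plate [ 0.4912 -0.3027  0.0322] 1887 0.0594 bbox c [ 0.4911 -0.3027] size [0.09  0.091] mean [ 0.491  -0.3028  0.0594]
```

View pics/crops.png

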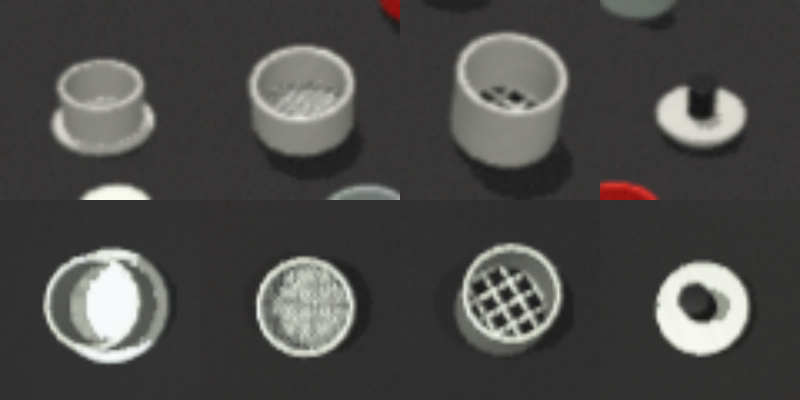

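The crops confirm my picks: plain pan, plain steel fine-mesh sieve, coarse mesh sieve and black-knob lid. The measured heights (34, 36, 50 and 36 mm, plate at 60 mm) match the description. I'll move above the pan first.

Request:
send_rows(
  series=[-7.6,-3.4,1.6,0,0,-0.005,85,-26.7,-11.9,5.7,0,0,-0.016,85,-57.2,-25.4,12.2,0,0,-0.034,85,-91.5,-40.7,19.4,0,0,-0.055,85,-125.8,-56,26.7,0,0,-0.075,85,-160.1,-71.2,34,0,0,-0.096,85,-194.4,-86.5,41.3,0,0,-0.117,85,-228.7,-101.7,48.6,0,0,-0.137,85,-263,-117,55.9,0,0,-0.158,85,-297.3,-132.3,63.2,0,0,-0.178,85,-327.7,-145.8,69.7,0,0,-0.197,85,-354.4,-157.7,75.3,0,0,-0.213,85,-373.5,-166.2,79.4,0,0,-0.224,85,-381.1,-169.6,81,0,0,-0.2288,85,-381.1,-169.6,81,0,0,-0.2288,85,-381.1,-169.6,81,0,0,-0.2288,85,-381.1,-169.6,81,0,0,-0.2288,85,-381.1,-169.6,81,0,0,-0.2288,85],
)

```text
time: 3.3
ee_pos: [0.4621, 0.3094, 0.1506]
ee_rot: [180.0, 0.0, -179.9]
wrist_force: [0.2, 0.5, -0.1]
gripper_width: 0.994
```

Request:
send_rows(
  series=[0,0,10,0,0,0,85,0,0,35,0,0,0,85,0,0,65,0,0,0,85,0,0,95,0,0,0,85,0,0,118,0,0,0,85,0,0,132,0,0,0,85,0,0,140,0,0,0,85,0,0,144,0,0,0,85,0,0,145,0,0,0,85,0,0,145,0,0,0,85,0,0,145,0,0,0,70,0,0,145,0,0,0,60,0,0,145,0,0,0,50,0,0,145,0,0,0,40,0,0,145,0,0,0,40,0,0,145,0,0,0,40,0,0,145,0,0,0,40],
)

```text
time: 4.72
ee_pos: [0.4646, 0.3091, 0.0069]
ee_rot: [179.9, 0.2, 180.0]
wrist_force: [0.4, 0.1, 6.2]
gripper_width: 0.627
```

Request:
send_rows(
  series=[0,0,0,0,0,0,40,0,0,0,0,0,0,40,0,0,0,0,0,0,40,0,0,-3,0,0,0,40,0,0,-8,0,0,0,40,0,0,-14,0,0,0,40,0,0,-20,0,0,0,40,0,0,-20,0,0,0,40,0,0,-20,0,0,0,40],
)

```text
time: 5.47
ee_pos: [0.4636, 0.3086, 0.0259]
ee_rot: [180.0, 0.1, 180.0]
wrist_force: [-0.6, -0.7, -1.7]
gripper_width: 0.626
```

Run:
```python
from h import *
s=manip.get_state();print(s["ee_pos"],s["gripper_width"],s["wrist_force"])
im=[]
for n in ["side","top"]:
    p=get_image(n); u,v=proj(p,(.463,.308,.04))[0].astype(int); im.append(cv2.resize(p["color"][v-60:v+60,u-60:u+60],(400,400)))
cv2.imwrite("pics/g1.png",np.hstack(im))
```

```text
[0.46356383 0.30857078 0.02588802] 0.6255654807597176 [-0.58384561 -0.71494071 -1.70746891]
```

View pics/g1.png

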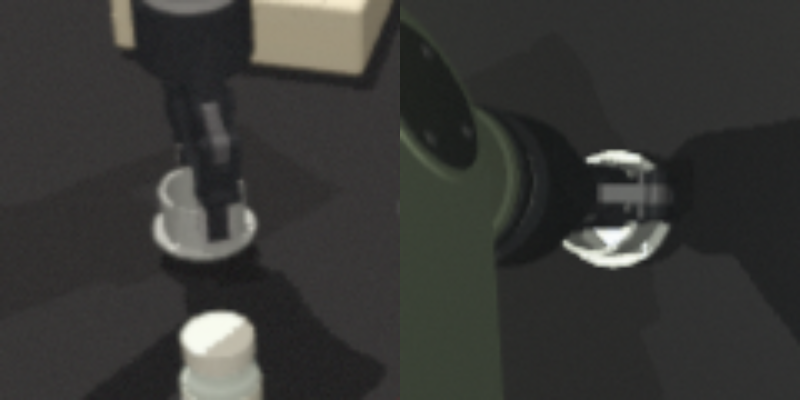

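The pan is gripped at the wall, level, with the flange below the finger tips. Next I raise it and cross to the shaker.

Request:
send_rows(
  series=[0,0,-10,0,0,0,40,0,0,-30,0,0,0,40,0,0,-60,0,0,0,40,-1,-20,-90,0,0,0,40,-2,-45,-120,0,0,0,40,-4,-75,-145,0,0,0,40,-6,-110,-165,0,0,0,40,-8,-147,-175,0,0,0,40,-9,-184,-175,0,0,0,40,-10,-221,-175,0,0,0,40,-12,-258,-175,0,0,0,40,-14,-295,-175,0,0,0,40,-16,-332,-175,0,0,0,40,-18,-369,-175,0,0,0,40,-20,-406,-175,0,0,0,40,-22,-440,-175,0,0,0,40,-23,-465,-175,0,0,0,40,-23,-480,-175,0,0,0,40,-23,-487,-175,0,0,0,40,-23,-490,-175,0,0,0,40],
)

```text
time: 7.23
ee_pos: [0.4859, -0.1825, 0.2005]
ee_rot: [180.0, -0.0, 179.9]
wrist_force: [0.6, 0.3, -1.3]
gripper_width: 0.624
```

Request:
send_rows(
  series=[-1,-6,0,0,0,0,40,-3,-25,0,0,0,0,40,-4,-50,5,0,0,0,40,-5,-78,15,0,0,0,40,-5.5,-102,30,0,0,0,40,-5.5,-116,50,0,0,0,40,-5.5,-121,70,0,0,0,40,-5.5,-121.7,85,0,0,0,40,-5.5,-121.7,95,0,0,0,40,-5.5,-121.7,100,0,0,0,40,-5.5,-121.7,100,0,0,0,40,-5.5,-121.7,100,0,0,0,40,-5.5,-121.7,100,0,0,0,40],
)

```text
time: 8.32
ee_pos: [0.4927, -0.3034, 0.1017]
ee_rot: [-179.9, 0.1, -179.9]
wrist_force: [0.2, 0.1, -0.7]
gripper_width: 0.627
```

Run:
```python
from h import *
s=manip.get_state();print(s["ee_pos"],s["gripper_width"],s["wrist_force"])
im=[]
for n in ["side","top"]:
    p=get_image(n); w=cloud(p); u,v=proj(p,(.491,-.303,.1))[0].astype(int); u=min(u,559);v=max(80,min(v,399)); im.append(cv2.resize(p["color"][v-80:v+80,u-80:u+80],(400,400)))
    d=np.hypot(w[...,0]-.491,w[...,1]+.303)
    for lo,hi in [(.12,.128),(.09,.1)]:
        P=w[(d<.045)&(w[...,2]>lo)&(w[...,2]<hi)]
        if len(P): print(n,lo,len(P),P.min(0).round(4),P.max(0).round(4))
cv2.imwrite("pics/g2.png",np.hstack(im))
```

```text
[ 0.49265487 -0.30343778  0.10166555] 0.6267354129228805 [ 0.24254065  0.12135015 -0.74317157]
side 0.12 210 [ 0.4629 -0.3442  0.12  ] [ 0.5125 -0.2704  0.128 ]
side 0.09 487 [ 0.4575 -0.3374  0.0929] [ 0.5138 -0.2769  0.1   ]
top 0.12 40 [ 0.4639 -0.3081  0.1204] [ 0.5177 -0.2695  0.1276]
top 0.09 266 [ 0.457  -0.326   0.0924] [ 0.5235 -0.2712  0.1   ]
```

View pics/g2.png

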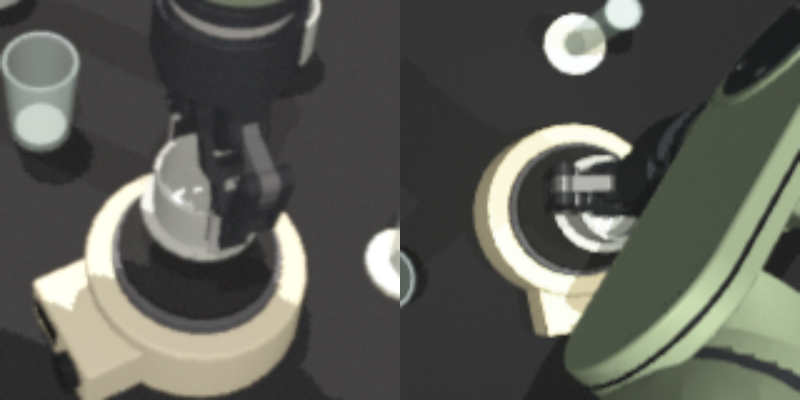

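Request:
send_rows(
  series=[0,0,5,0,0,0,40,0,0,14,0,0,0,40,0,0,22,0,0,0,40,0,0,28,0,0,0,40,0,0,31,0,0,0,40,0,0,33,0,0,0,40,0,0,34,0,0,0,40,0,0,34.5,0,0,0,40,0,0,34.5,0,0,0,40,0,0,34.5,0,0,0,40],
)

```text
time: 9.25
ee_pos: [0.491, -0.3029, 0.0669]
ee_rot: [179.9, -0.1, -180.0]
wrist_force: [-5.4, 3.2, 7.9]
gripper_width: 0.626
```

Request:
send_rows(
  series=[0,0,0,0,0,0,60,0,0,0,0,0,0,70,0,0,0,0,0,0,85,0,0,0,0,0,0,85,0,0,0,0,0,0,85,0,0,0,0,0,0,85,0,0,-5,0,0,0,85,0,0,-20,0,0,0,85,0,0,-45,0,0,0,85,0,0,-75,0,0,0,85,0,0,-105,0,0,0,85,0,5,-130,0,0,0,85,4,25,-145,0,0,0,85,10,60,-145,0,0,0,85,17,98,-145,0,0,0,85,24,136,-145,0,0,0,85,31,172,-145,0,0,0,85,36,200,-145,0,0,0,85,39,218,-145,0,0,0,85,40,225,-145,0,0,0,85],
)

```text
time: 10.92
ee_pos: [0.4509, -0.0758, 0.2111]
ee_rot: [180.0, 0.0, -179.8]
wrist_force: [-0.0, -0.6, 1.0]
gripper_width: 0.996
```

```bash
cat > stack.py <<'E'
from h import *
import sys
# args: outname, rim z, rs lo, hi
name=sys.argv[1]; z=float(sys.argv[2])
s=manip.get_state();print(s["time"],s["ee_pos"].round(4),s["gripper_width"],s["wrist_force"].round(1))
im=[]
for n in ["side","top"]:
    p=get_image(n); w=cloud(p)
    try:
        sx,nn,zz=fitc(w,(.491,-.303),z-.003,z+.004,(.020,.034)); print(n,sx,nn,zz)
        d=np.hypot(w[...,0]-sx[0],w[...,1]-sx[1]); P=w[(d<.034)&(d>.02)&(abs(w[...,2]-z)<.004)]
        A=np.c_[P[:,:2]-sx[:2],np.ones(len(P))]; c=np.linalg.lstsq(A,P[:,2],rcond=None)[0]; print("  tilt deg",np.degrees(c[:2]).round(2),"z",c[2].round(4))
    except Exception as e: print(n,e)
    u,v=proj(p,(.491,-.303,.1))[0].astype(int); u=min(u,559);v=max(80,min(v,399)); im.append(cv2.resize(p["color"][v-80:v+80,u-80:u+80],(400,400)))
cv2.imwrite(f"pics/{name}.png",np.hstack(im))
E
python3 stack.py s1 .094
```

```text
10.9167 [ 0.4509 -0.0758  0.2111] 0.9958127476142568 [-0.  -0.6  1. ]
side [ 0.4893 -0.3034  0.0262] 265 0.0935
  tilt deg [0.17 0.38] z 0.0932
top [ 0.4892 -0.3005  0.0276] 56 0.0932
  tilt deg [-0.07 -1.61] z 0.0922
```

View pics/s1.png

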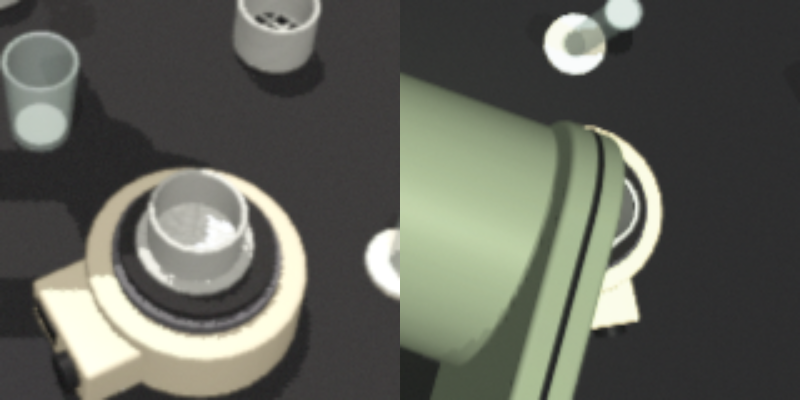

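Request:
send_rows(
  series=[2,10,5,0,0,0,85,5,28,20,0,0,0,85,8,45,40,0,0,0,85,10,54,65,0,0,0,85,10.7,57,95,0,0,0,85,10.7,57,125,0,0,0,85,10.7,57,153,0,0,0,85,10.7,57,175,0,0,0,85,10.7,57,190,0,0,0,85,10.7,57,198,0,0,0,85,10.7,57,200.5,0,0,0,85,10.7,57,200.5,0,0,0,85,10.7,57,200.5,0,0,0,70,10.7,57,200.5,0,0,0,60,10.7,57,200.5,0,0,0,50,10.7,57,200.5,0,0,0,40,10.7,57,200.5,0,0,0,40,10.7,57,200.5,0,0,0,40,10.7,57,200.5,0,0,0,40,10.7,57,200.5,0,0,0,40],
)

```text
time: 12.68
ee_pos: [0.4422, -0.0217, 0.0121]
ee_rot: [-179.9, 0.2, -180.0]
wrist_force: [-1.9, 0.2, 5.7]
gripper_width: 0.639
```

Request:
send_rows(
  series=[0,0,0,0,0,0,40,0,0,0,0,0,0,40,0,0,-3,0,0,0,40,0,0,-8,0,0,0,40,0,0,-14,0,0,0,40,0,0,-20,0,0,0,40,0,0,-20,0,0,0,40,0,0,-20,0,0,0,40],
)

```text
time: 13.35
ee_pos: [0.4416, -0.0214, 0.031]
ee_rot: [-180.0, 0.1, -180.0]
wrist_force: [0.2, -0.6, -0.7]
gripper_width: 0.644
```

Run:
```python
from h import *
im=[]
for n in ["side","top"]:
    p=get_image(n); u,v=proj(p,(.4405,-.0213,.04))[0].astype(int); im.append(cv2.resize(p["color"][v-60:v+60,u-60:u+60],(400,400)))
    w=cloud(p)
    try: print(n,fitc(w,(.4405,-.0213),.050,.060,(.02,.034)))
    except Exception as e: print(e)
    try: print(n,"pan",fitc(w,(.490,-.303),.091,.097,(.02,.034)))
    except Exception as e: print(e)
cv2.imwrite("pics/g3.png",np.hstack(im))
```

```text
side (array([ 0.4451, -0.0232,  0.0305]), np.int64(112), np.float64(0.054))
side pan (array([ 0.4892, -0.3034,  0.0263]), np.int64(266), np.float64(0.0935))
top (array([ 0.4405, -0.0213,  0.027 ]), np.int64(0), np.float64(nan))
top pan (array([ 0.4893, -0.3021,  0.0262]), np.int64(174), np.float64(0.0931))h.py:23: RuntimeWarning: Mean of empty slice.
  return s.x.round(4),m.sum(),P[:,2].mean().round(4)
  ret = ret.dtype.type(ret / rcount)
```

View pics/g3.png

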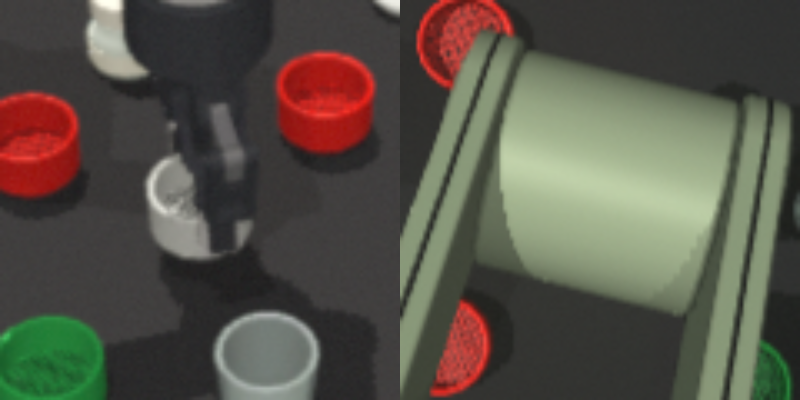

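Request:
send_rows(
  series=[0,0,-10,0,0,0,40,0,0,-30,0,0,0,40,0,0,-60,0,0,0,40,0,-3,-92,0,0,0,40,-2,-15,-120,0,0,0,40,-6,-40,-142,0,0,0,40,-12,-70,-155,0,0,0,40,-18,-105,-160,0,0,0,40,-25,-142,-160,0,0,0,40,-32,-179,-160,0,0,0,40,-39,-214,-158,0,0,0,40,-44,-242,-150,0,0,0,40,-48,-263,-138,0,0,0,40,-50,-276,-123,0,0,0,40,-50.3,-281,-108,0,0,0,40,-50.3,-281.5,-96,0,0,0,40,-50.3,-281.5,-89,0,0,0,40,-50.3,-281.5,-86,0,0,0,40,-50.3,-281.5,-86,0,0,0,40,-50.3,-281.5,-86,0,0,0,40],
)

```text
time: 15.12
ee_pos: [0.4916, -0.3023, 0.1169]
ee_rot: [-180.0, 0.0, -179.9]
wrist_force: [0.5, -0.7, 0.4]
gripper_width: 0.641
```

```bash
python3 stack.py s2 .142
python3 - <<'E'
from h import *
for n in ["side","top"]:
    w=cloud(get_image(n))
    d=np.hypot(w[...,0]-.490,w[...,1]+.303); m=(d<.031)&(d>.02)
    # outside wall, between underside+8 and top: x/y circle fit with only visible outer
    for lo,hi in [(.114,.139),(.139,.145),(.064,.09),(.091,.097)]:
        mm=m&(w[...,2]>lo)&(w[...,2]<hi); P=w[mm]
        if len(P)<15: continue
        f=lambda x:np.hypot(P[:,0]-x[0],P[:,1]-x[1])-.028
        s=least_squares(f,[.49,-.303],loss="soft_l1",f_scale=.0007); r=f(s.x)
        print(n,lo,len(P),s.x.round(4),"rad",(np.median(r)).round(4), "y",P[:,1].min().round(4),P[:,1].max().round(4),"x",P[:,0].min().round(4),P[:,0].max().round(4))
E
```

```text
15.1167 [ 0.4916 -0.3023  0.1169] 0.6413629982787552 [ 0.5 -0.7  0.4]
side [ 0.4914 -0.3028  0.0282] 152 0.1411
  tilt deg [3.04 0.16] z 0.1414
top [ 0.4907 -0.3022  0.0273] 40 0.1405
  tilt deg [-1.4   0.21] z 0.1397
side 0.114 494 [ 0.4919 -0.305 ] rad -0.0004 y -0.3328 -0.2741 x 0.4617 0.5128
side 0.139 152 [ 0.4917 -0.303 ] rad -0.0001 y -0.3326 -0.2731 x 0.4614 0.5143
side 0.064 472 [ 0.4899 -0.3024] rad -0.0001 y -0.3336 -0.282 x 0.4596 0.52
side 0.091 127 [ 0.4907 -0.3015] rad -0.0002 y -0.3309 -0.2874 x 0.462 0.5093
top 0.114 155 [ 0.4924 -0.3004] rad -0.0004 y -0.325 -0.2757 x 0.4617 0.514
top 0.139 35 [ 0.4917 -0.3022] rad -0.0001 y -0.3093 -0.2738 x 0.4631 0.4812
top 0.064 117 [ 0.4896 -0.3029] rad -0.0001 y -0.3087 -0.2733 x 0.4604 0.5041
top 0.091 43 [ 0.4906 -0.3034] rad 0.0001 y -0.3092 -0.275 x 0.4624 0.4836
```

View pics/s2.png

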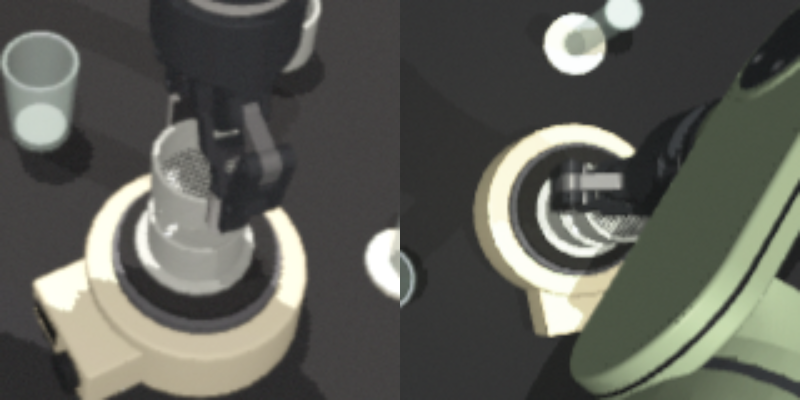

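Request:
send_rows(
  series=[1.2,0,2,0,0,0,40,1.2,0,6,0,0,0,40,1.2,0,10,0,0,0,40,1.2,0,12,0,0,0,40,1.2,0,14,0,0,0,40,1.2,0,16,0,0,0,40,1.2,0,17,0,0,0,40,1.2,0,18,0,0,0,40,1.2,0,18.5,0,0,0,40,1.2,0,18.5,0,0,0,40],
)

```text
time: 16.15
ee_pos: [0.49, -0.3028, 0.0982]
ee_rot: [-180.0, -0.0, -180.0]
wrist_force: [-1.4, 0.7, 2.2]
gripper_width: 0.641
```

Request:
send_rows(
  series=[0,0,0.5,0,0,0,40,0,0,1,0,0,0,40,0,0,1,0,0,0,40,0,0,1,0,0,0,40],
)

```text
time: 16.48
ee_pos: [0.49, -0.3028, 0.0981]
ee_rot: [-180.0, -0.0, -180.0]
wrist_force: [-3.4, 1.6, 8.1]
gripper_width: 0.641
```

```bash
python3 stack.py s3 .122
```

```text
16.4833 [ 0.49   -0.3028  0.0981] 0.6412460988188111 [-3.4  1.6  8.1]
side [ 0.4893 -0.3033  0.0278] 173 0.1217
  tilt deg [0.54 0.35] z 0.1215
top [ 0.4886 -0.3019  0.027 ] 48 0.1212
  tilt deg [0.32 0.49] z 0.121
```

View pics/s3.png

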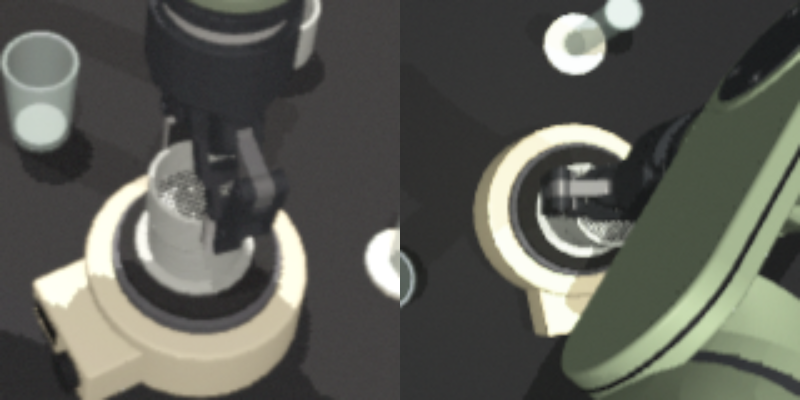

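Request:
send_rows(
  series=[0,0,0,0,0,0,60,0,0,0,0,0,0,70,0,0,0,0,0,0,85,0,0,0,0,0,0,85,0,0,0,0,0,0,85,0,0,0,0,0,0,85,0,0,-5,0,0,0,85,0,0,-20,0,0,0,85,0,0,-45,0,0,0,85,0,0,-75,0,0,0,85,0,0,-100,0,0,0,85,-5,7,-115,0,0,0,85,-18,24,-120,0,0,0,85,-38,52,-120,0,0,0,85,-60,82,-120,0,0,0,85,-82,111,-120,0,0,0,85,-102,137,-118,0,0,0,85,-117,156,-112,0,0,0,85,-124,166,-103,0,0,0,85,-125.8,168.7,-95,0,0,0,85],
)

```text
time: 18.25
ee_pos: [0.6167, -0.1323, 0.1913]
ee_rot: [180.0, 0.0, -179.8]
wrist_force: [0.3, -0.4, -0.8]
gripper_width: 0.993
```

```bash
python3 stack.py s4 .122
```

```text
18.25 [ 0.6167 -0.1323  0.1913] 0.9925269140943993 [ 0.3 -0.4 -0.8]
side [ 0.4879 -0.3032  0.0263] 278 0.1213
  tilt deg [-0.15 -0.07] z 0.121
top [ 0.4879 -0.3018  0.0265] 86 0.121
  tilt deg [-0.48  0.39] z 0.1208
```

View pics/s4.png

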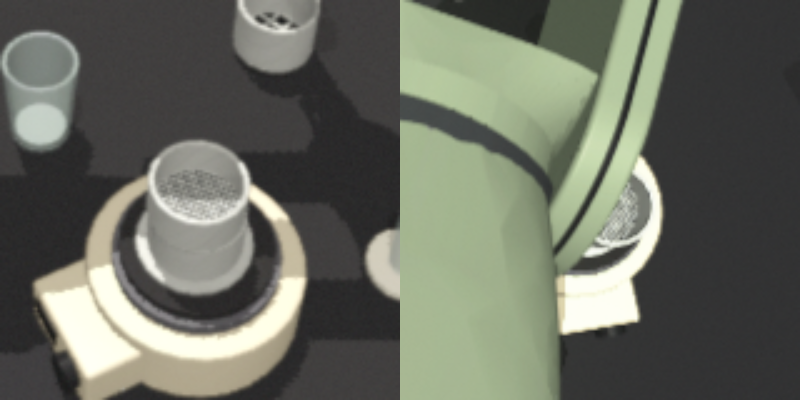

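Request:
send_rows(
  series=[0,0,8,0,0,0,85,0,0,28,0,0,0,85,0,0,58,0,0,0,85,0,0,90,0,0,0,85,0,0,120,0,0,0,85,0,0,145,0,0,0,85,0,0,162,0,0,0,85,0,0,171,0,0,0,85,0,0,173.5,0,0,0,85,0,0,173.5,0,0,0,85,0,0,173.5,0,0,0,70,0,0,173.5,0,0,0,60,0,0,173.5,0,0,0,50,0,0,173.5,0,0,0,40,0,0,173.5,0,0,0,40,0,0,173.5,0,0,0,40,0,0,173.5,0,0,0,40,0,0,173.5,0,0,0,40,0,0,173.5,0,0,0,40,0,0,173.5,0,0,0,40],
)

```text
time: 20.02
ee_pos: [0.6179, -0.1349, 0.0208]
ee_rot: [-179.9, 0.3, -180.0]
wrist_force: [-0.6, -0.4, 6.1]
gripper_width: 0.641
```

Request:
send_rows(
  series=[0,0,-3,0,0,0,40,0,0,-8,0,0,0,40,0,0,-14,0,0,0,40,0,0,-20,0,0,0,40,0,0,-20,0,0,0,40,0,0,-20,0,0,0,40],
)

```text
time: 20.52
ee_pos: [0.6163, -0.1342, 0.039]
ee_rot: [-180.0, 0.1, -180.0]
wrist_force: [0.0, 0.8, -1.4]
gripper_width: 0.636
```

Run:
```python
from h import *
im=[]
for n in ["side","top"]:
    p=get_image(n); u,v=proj(p,(.615,-.134,.05))[0].astype(int); im.append(cv2.resize(p["color"][v-60:v+60,u-60:u+60],(400,400)))
cv2.imwrite("pics/g4.png",np.hstack(im))
```

```text
(no output)
```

View pics/g4.png

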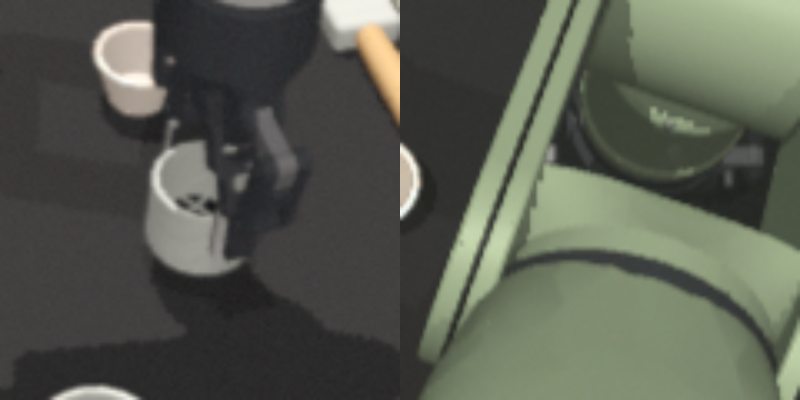

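Request:
send_rows(
  series=[0,0,-10,0,0,0,40,0,0,-30,0,0,0,40,0,0,-60,0,0,0,40,0,0,-92,0,0,0,40,2,-3,-122,0,0,0,40,8,-11,-145,0,0,0,40,20,-27,-160,0,0,0,40,38,-50,-168,0,0,0,40,58,-77,-170,0,0,0,40,78,-104,-170,0,0,0,40,97,-129,-168,0,0,0,40,112,-149,-164,0,0,0,40,121,-162,-156,0,0,0,40,125,-167,-146,0,0,0,40,126.1,-168.6,-136,0,0,0,40,126.1,-168.6,-126,0,0,0,40,126.1,-168.6,-118,0,0,0,40,126.1,-168.6,-113.5,0,0,0,40,126.1,-168.6,-113.5,0,0,0,40,126.1,-168.6,-113.5,0,0,0,40],
)

```text
time: 22.28
ee_pos: [0.4901, -0.3018, 0.1513]
ee_rot: [180.0, -0.0, -179.9]
wrist_force: [-0.1, 0.1, -0.6]
gripper_width: 0.64
```

```bash
python3 stack.py s5 .1835
python3 - <<'E'
from h import *
for n in ["side","top"]:
    w=cloud(get_image(n))
    d=np.hypot(w[...,0]-.489,w[...,1]+.303); m=(d<.031)&(d>.02)
    for lo,hi in [(.143,.18),(.18,.187),(.097,.119),(.119,.125)]:
        mm=m&(w[...,2]>lo)&(w[...,2]<hi); P=w[mm]
        if len(P)<15: continue
        f=lambda x:np.hypot(P[:,0]-x[0],P[:,1]-x[1])-.028
        s=least_squares(f,[.49,-.303],loss="soft_l1",f_scale=.0007); r=f(s.x)
        print(n,lo,len(P),s.x.round(4),"rad",(np.median(r)).round(4), "y",P[:,1].min().round(4),P[:,1].max().round(4),"x",P[:,0].min().round(4),P[:,0].max().round(4))
E
```

```text
22.2833 [ 0.4901 -0.3018  0.1513] 0.6402596322094573 [-0.1  0.1 -0.6]
side [ 0.4919 -0.3032  0.0297] 93 0.1824
  tilt deg [2.78 0.13] z 0.1822
top [ 0.4875 -0.301   0.0251] 20 0.1813
  tilt deg [0.17 0.03] z 0.1807
side 0.143 778 [ 0.4906 -0.3045] rad -0.0006 y -0.3325 -0.2744 x 0.4606 0.5137
side 0.18 140 [ 0.4908 -0.3027] rad 0.0 y -0.3305 -0.2731 x 0.461 0.514
side 0.097 400 [ 0.4885 -0.3022] rad -0.0002 y -0.3321 -0.2825 x 0.4601 0.513
side 0.119 149 [ 0.4889 -0.3014] rad -0.0003 y -0.3312 -0.2889 x 0.4599 0.5117
top 0.143 239 [ 0.4907 -0.3006] rad -0.0003 y -0.3258 -0.2735 x 0.4609 0.5154
top 0.18 44 [ 0.4904 -0.3025] rad -0.0001 y -0.313 -0.2776 x 0.4621 0.5153
top 0.097 119 [ 0.4881 -0.303 ] rad 0.0 y -0.3017 -0.2746 x 0.4599 0.504
top 0.119 45 [ 0.489  -0.3035] rad 0.0001 y -0.3068 -0.2757 x 0.4607 0.4846
```

View pics/s5.png

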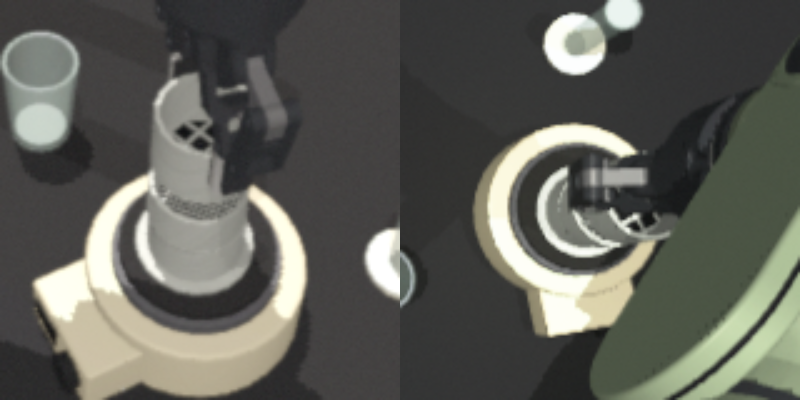

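Request:
send_rows(
  series=[1.6,0,2,0,0,0,40,1.6,0,6,0,0,0,40,1.6,0,10,0,0,0,40,1.6,0,12,0,0,0,40,1.6,0,14,0,0,0,40,1.6,0,16,0,0,0,40,1.6,0,17,0,0,0,40,1.6,0,18,0,0,0,40,1.6,0,18.5,0,0,0,40,1.6,0,18.5,0,0,0,40],
)

```text
time: 23.32
ee_pos: [0.4882, -0.3027, 0.1349]
ee_rot: [-180.0, 0.0, -180.0]
wrist_force: [-2.8, 2.9, 5.8]
gripper_width: 0.645
```

Request:
send_rows(
  series=[0,0,0.5,0,0,0,40,0,0,1,0,0,0,40,0,0,1.5,0,0,0,40,0,0,1.5,0,0,0,40],
)

```text
time: 23.65
ee_pos: [0.4883, -0.3028, 0.1348]
ee_rot: [-180.0, 0.0, -180.0]
wrist_force: [-5.5, 4.0, 12.9]
gripper_width: 0.641
```

```bash
python3 stack.py s6 .1635
```

```text
23.65 [ 0.4883 -0.3028  0.1348] 0.6409875613605152 [-5.5  4.  12.9]
side [ 0.4873 -0.3031  0.027 ] 194 0.1633
  tilt deg [-0.06  0.82] z 0.163
top [ 0.4871 -0.3016  0.0267] 60 0.1631
  tilt deg [ 2.02 -0.75] z 0.1636
```

View pics/s6.png

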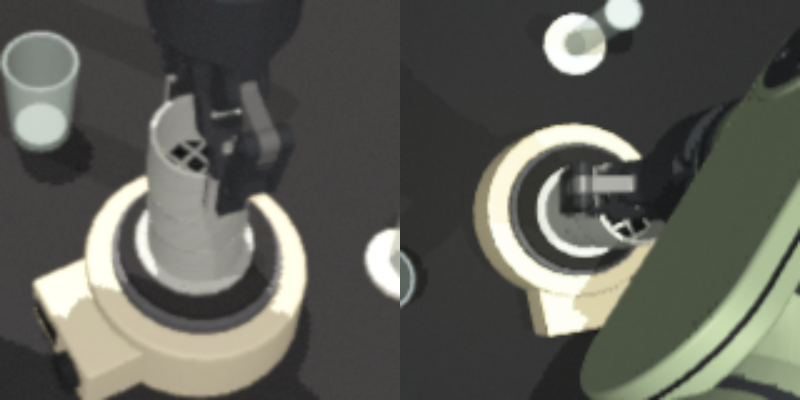

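Request:
send_rows(
  series=[0,0,-0.5,0,0,0,60,0,0,-0.5,0,0,0,70,0,0,-0.5,0,0,0,85,0,0,-0.5,0,0,0,85,0,0,-0.5,0,0,0,85,0,0,-0.5,0,0,0,85,0,0,-5,0,0,0,85,0,0,-20,0,0,0,85,0,0,-45,0,0,0,85,0,0,-75,0,0,0,85,0,0,-98,0,0,0,85,-3,10,-108,0,0,0,85,-11,36,-108,0,0,0,85,-21,70,-108,0,0,0,85,-31,104,-108,0,0,0,85,-41,138,-108,0,0,0,85,-51,172,-108,0,0,0,85,-61,206,-108,0,0,0,85,-71,238,-108,0,0,0,85,-80,268,-108,0,0,0,85],
)

```text
time: 25.42
ee_pos: [0.5678, -0.0317, 0.239]
ee_rot: [179.9, -0.1, -179.9]
wrist_force: [-0.0, -0.4, 0.0]
gripper_width: 0.991
```

Request:
send_rows(
  series=[-9,30,5,0,0,0,85,-20,65,15,0,0,0,85,-30,100,30,0,0,0,85,-40,135,50,0,0,0,85,-48,164,75,0,0,0,85,-54,184,100,0,0,0,85,-57,194.4,120,0,0,0,85,-57,194.4,135,0,0,0,85,-57,194.4,140,0,0,0,85,-57,194.4,140,0,0,0,85,-57,194.4,140,0,0,0,85],
)

```text
time: 26.33
ee_pos: [0.6249, 0.1597, 0.0998]
ee_rot: [-180.0, -0.0, 180.0]
wrist_force: [0.6, -0.5, 0.9]
gripper_width: 0.997
```

```bash
python3 stack.py s7 .1635
python3 - <<'E'
from h import *
p=get_image("side");cv2.imwrite("pics/full7.png",p["color"])
E
```

```text
26.3333 [0.6249 0.1597 0.0998] 0.996779549145387 [ 0.6 -0.5  0.9]
side [ 0.4865 -0.3033  0.0263] 328 0.163
  tilt deg [0.01 0.06] z 0.1628
top [ 0.4865 -0.3021  0.0262] 222 0.1629
  tilt deg [0.26 0.1 ] z 0.1626
```

View pics/s7.png

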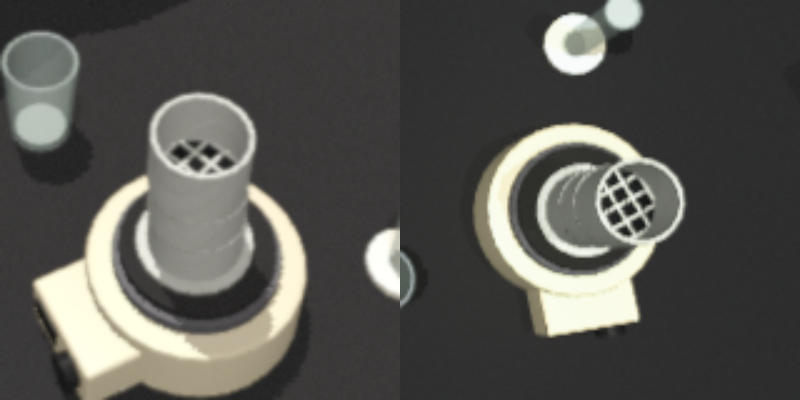

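View pics/full7.png

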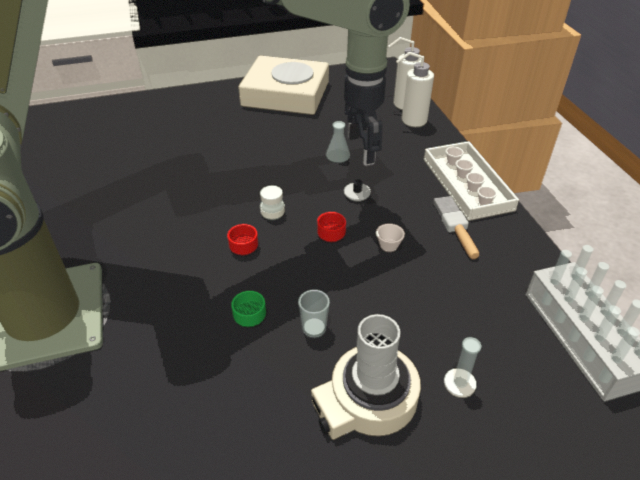

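Request:
send_rows(
  series=[0,0,8,0,0,0,70,0,0,24,0,0,0,60,0,0,44,0,0,0,55,0,0,62,0,0,0,50,0,0,75,0,0,0,50,0,0,82,0,0,0,50,0,0,84.5,0,0,0,50,0,0,84.5,0,0,0,50,0,0,84.5,0,0,0,40,0,0,84.5,0,0,0,30,0,0,84.5,0,0,0,24,0,0,84.5,0,0,0,15,0,0,84.5,0,0,0,8,0,0,84.5,0,0,0,5,0,0,84.5,0,0,0,5,0,0,84.5,0,0,0,5,0,0,84.5,0,0,0,5,0,0,84.5,0,0,0,5],
)

```text
time: 27.98
ee_pos: [0.6262, 0.1599, 0.0167]
ee_rot: [180.0, 0.1, -180.0]
wrist_force: [-0.5, -0.6, 5.7]
gripper_width: 0.205
```

Request:
send_rows(
  series=[0,0,-3,0,0,0,5,0,0,-8,0,0,0,5,0,0,-14,0,0,0,5,0,0,-20,0,0,0,5,0,0,-20,0,0,0,5,0,0,-20,0,0,0,5],
)

```text
time: 28.48
ee_pos: [0.6257, 0.1598, 0.036]
ee_rot: [180.0, 0.1, 180.0]
wrist_force: [0.1, -0.7, -0.9]
gripper_width: 0.212
```

Run:
```python
from h import *
im=[]
for n in ["side","top"]:
    p=get_image(n); u,v=proj(p,(.625,.16,.04))[0].astype(int); im.append(cv2.resize(p["color"][v-50:v+50,u-50:u+50],(400,400)))
cv2.imwrite("pics/g5.png",np.hstack(im))
```

```text
(no output)
```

View pics/g5.png

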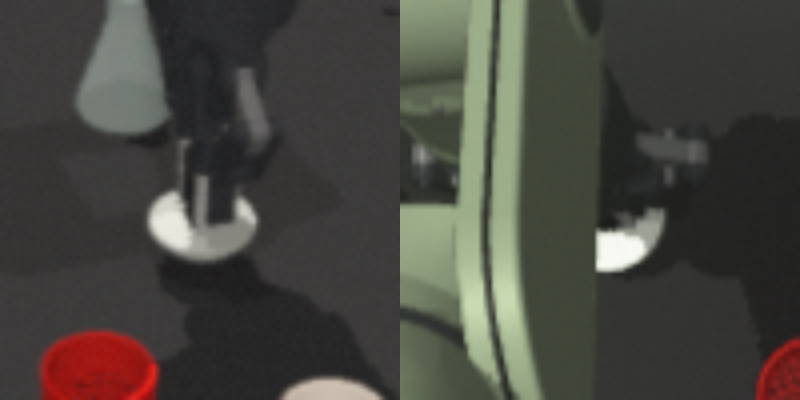

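Request:
send_rows(
  series=[0,0,-10,0,0,0,5,0,0,-30,0,0,0,5,0,0,-62,0,0,0,5,0,0,-96,0,0,0,5,2,-6,-130,0,0,0,5,6,-20,-160,0,0,0,5,13,-42,-185,0,0,0,5,21,-70,-203,0,0,0,5,30,-100,-215,0,0,0,5,40,-134,-220,0,0,0,5,50,-168,-220,0,0,0,5,60,-202,-220,0,0,0,5,70,-236,-220,0,0,0,5,80,-270,-220,0,0,0,5,90,-304,-220,0,0,0,5,100,-337,-220,0,0,0,5,109,-367,-220,0,0,0,5,116,-390,-220,0,0,0,5,121,-407,-220,0,0,0,5,124,-416,-220,0,0,0,5],
)

```text
time: 30.25
ee_pos: [0.5002, -0.2585, 0.2557]
ee_rot: [-180.0, -0.0, 179.9]
wrist_force: [0.2, -0.6, -0.6]
gripper_width: 0.212
```

Request:
send_rows(
  series=[4,-12,0,0,0,0,5,9,-28,5,0,0,0,5,12.5,-40,15,0,0,0,5,13.7,-45,30,0,0,0,5,13.7,-46.4,45,0,0,0,5,13.7,-46.4,56,0,0,0,5,13.7,-46.4,62,0,0,0,5,13.7,-46.4,65,0,0,0,5,13.7,-46.4,65,0,0,0,5,13.7,-46.4,65,0,0,0,5,13.7,-46.4,65,0,0,0,5],
)

```text
time: 31.17
ee_pos: [0.4881, -0.3029, 0.1913]
ee_rot: [-179.9, 0.1, -180.0]
wrist_force: [0.3, 0.6, -1.1]
gripper_width: 0.213
```

```bash
python3 stack.py s8 .187
python3 - <<'E'
from h import *
for n in ["side","top"]:
    w=cloud(get_image(n))
    d=np.hypot(w[...,0]-.489,w[...,1]+.303); m=(d<.034)
    for lo,hi in [(.182,.191),(.125,.16),(.16,.166)]:
        mm=m&(w[...,2]>lo)&(w[...,2]<hi)&(d>(0.013 if lo>.18 else .02)); P=w[mm]
        if len(P)<15: continue
        q=P
        if lo>.18: q=P  # disc edge
        f=lambda x:np.hypot(q[:,0]-x[0],q[:,1]-x[1])-.028
        s=least_squares(f,[.49,-.303],loss="soft_l1",f_scale=.0007).x
        print(n,lo,len(P),s.round(4),"y",P[:,1].min().round(4),P[:,1].max().round(4),"x",P[:,0].min().round(4),P[:,0].max().round(4),"z",np.median(P[:,2]).round(4))
E
```

```text
31.1667 [ 0.4881 -0.3029  0.1913] 0.21258653252681906 [ 0.3  0.6 -1.1]
side [ 0.4866 -0.3031  0.0245] 419 0.1863
  tilt deg [0.55 0.25] z 0.1863
top [ 0.4866 -0.3021  0.0245] 235 0.1861
  tilt deg [ 0.46 -0.99] z 0.186
side 0.182 669 [ 0.4926 -0.2979] y -0.3319 -0.2751 x 0.4588 0.5136 z 0.1863
side 0.125 707 [ 0.487  -0.3021] y -0.3313 -0.2782 x 0.4588 0.5125 z 0.1414
side 0.16 188 [ 0.4874 -0.3014] y -0.3316 -0.2853 x 0.4589 0.5126 z 0.1631
top 0.182 377 [ 0.4929 -0.3031] y -0.3278 -0.2747 x 0.4588 0.5133 z 0.1855
top 0.125 257 [ 0.4867 -0.3031] y -0.307 -0.2744 x 0.4589 0.5118 z 0.1431
top 0.16 84 [ 0.4874 -0.3038] y -0.3044 -0.2747 x 0.4602 0.5049 z 0.1631
```

View pics/s8.png

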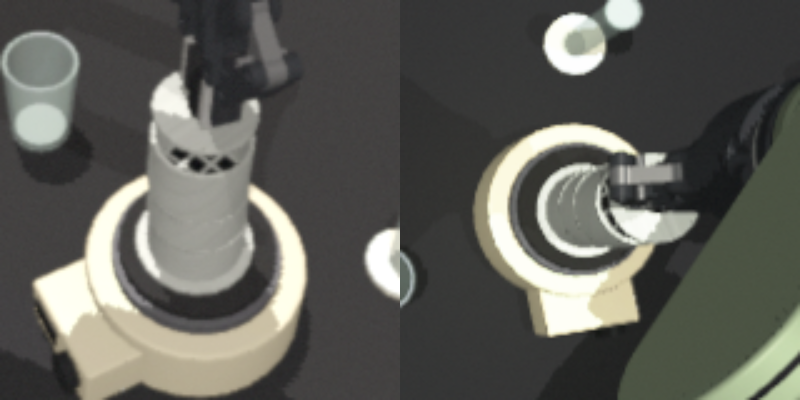

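Request:
send_rows(
  series=[0.2,0,2,0,0,0,5,0.2,0,6,0,0,0,5,0.2,0,10,0,0,0,5,0.2,0,12,0,0,0,5,0.2,0,14,0,0,0,5,0.2,0,16,0,0,0,5,0.2,0,17,0,0,0,5,0.2,0,18,0,0,0,5,0.2,0,19,0,0,0,5,0.2,0,19,0,0,0,5,0.2,0,19,0,0,0,5],
)

```text
time: 32.28
ee_pos: [0.4874, -0.3027, 0.1727]
ee_rot: [-180.0, 0.0, -180.0]
wrist_force: [-2.7, 1.7, 6.4]
gripper_width: 0.205
```

Request:
send_rows(
  series=[0,0,0.5,0,0,0,5,0,0,1,0,0,0,5,0,0,1,0,0,0,5,0,0,1,0,0,0,5],
)

```text
time: 32.62
ee_pos: [0.4876, -0.3028, 0.1727]
ee_rot: [-180.0, 0.1, -180.0]
wrist_force: [-3.5, 2.0, 8.4]
gripper_width: 0.207
```

```bash
python3 stack.py s9 .167
```

```text
32.6167 [ 0.4876 -0.3028  0.1727] 0.20706726012743243 [-3.5  2.   8.4]
side [ 0.4856 -0.3037  0.0245] 422 0.1675
  tilt deg [-0.36  1.29] z 0.1675
top [ 0.4862 -0.302   0.0246] 241 0.1671
  tilt deg [-0.36 -0.1 ] z 0.1669
```

View pics/s9.png

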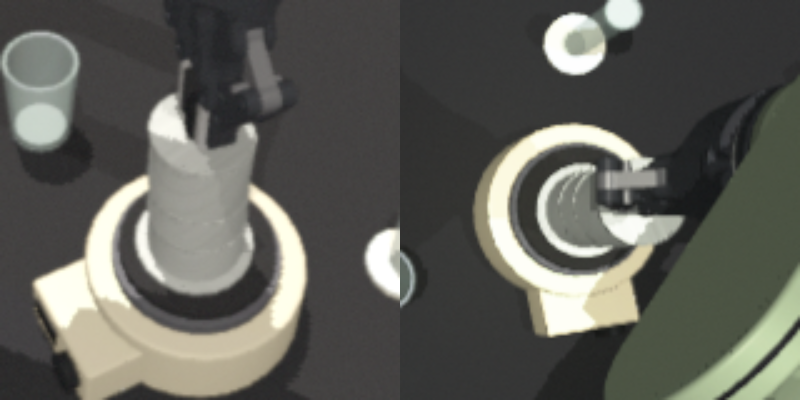

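Request:
send_rows(
  series=[0,0,-0.5,0,0,0,25,0,0,-0.5,0,0,0,35,0,0,-0.5,0,0,0,50,0,0,-0.5,0,0,0,60,0,0,-0.5,0,0,0,60,0,0,-0.5,0,0,0,60,0,0,-5,0,0,0,60,0,0,-18,0,0,0,60,0,0,-40,0,0,0,60,0,0,-65,0,0,0,60,0,0,-85,0,0,0,60,0,10,-95,0,0,0,60,0,35,-95,0,0,0,60,0,70,-95,0,0,0,60,0,108,-95,0,0,0,60,0,146,-95,0,0,0,60,0,184,-95,0,0,0,60,0,220,-95,0,0,0,60,0,245,-95,0,0,0,60,0,260,-95,0,0,0,60],
)

```text
time: 34.38
ee_pos: [0.4861, -0.039, 0.2649]
ee_rot: [179.9, -0.1, -179.8]
wrist_force: [0.3, -0.5, 0.6]
gripper_width: 0.709
```

Request:
send_rows(
  series=[0,10,0,0,0,0,60,0,40,0,0,0,0,60,0,75,0,0,0,0,60,0,105,0,0,0,0,60,0,120,0,0,0,0,60,0,120,0,0,0,0,60,0,120,0,0,0,0,60,0,120,0,0,0,0,60],
)

```text
time: 35.05
ee_pos: [0.4871, 0.0766, 0.265]
ee_rot: [-180.0, -0.0, 180.0]
wrist_force: [0.8, -0.6, 0.1]
gripper_width: 0.707
```

```bash
python3 stack.py s10 .167;  python3 - <<'E'
from h import *
p=get_image("side");cv2.imwrite("pics/full10.png",p["color"])
for n in ["side","top"]:
    w=cloud(get_image(n)); d=np.hypot(w[...,0]-.486,w[...,1]+.303)
    P=w[(d<.012)&(w[...,2]>.18)];print(n,"knob top",P[:,2].max().round(4),np.median(P,0).round(4))
    P=w[(d<.05)&(d>.036)&(w[...,2]>.05)&(w[...,2]<.07)]; print("plate z",np.median(P[:,2]).round(4))
E
```

```text
35.05 [0.4871 0.0766 0.265 ] 0.7070469409759375 [ 0.8 -0.6  0.1]
side [ 0.4859 -0.3035  0.0245] 516 0.1676
  tilt deg [0.02 1.02] z 0.1675
top [ 0.4857 -0.3022  0.0243] 480 0.1672
  tilt deg [ 0.04 -0.47] z 0.1671
side knob top 0.196 [ 0.485  -0.306   0.1909]
plate z 0.0587
top knob top 0.1934 [ 0.485  -0.3008  0.1906]
plate z 0.0585
```

View pics/s10.png

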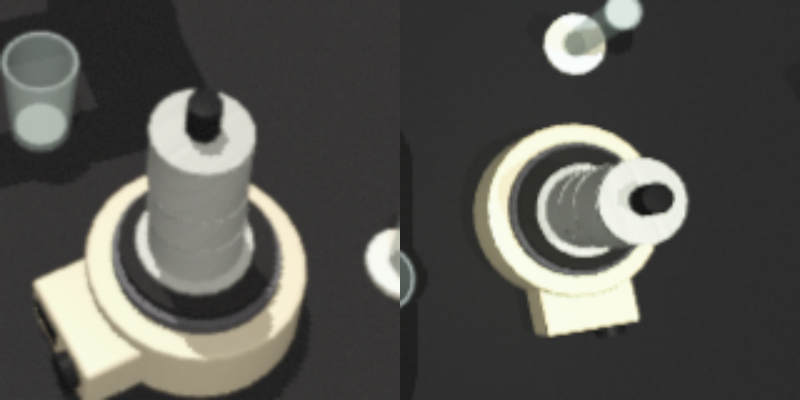

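View pics/full10.png

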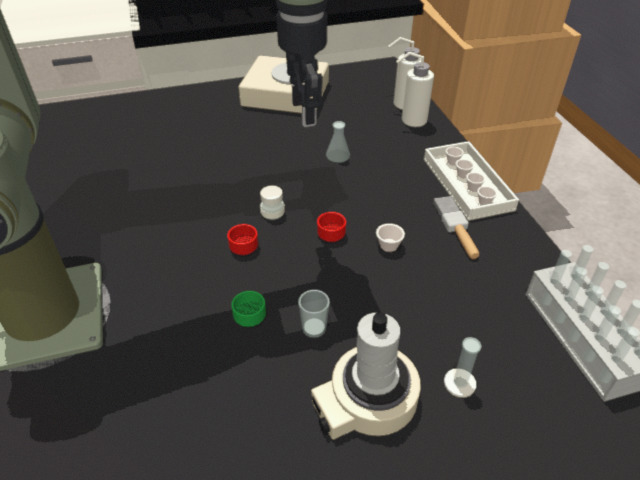

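Run:
```python
from h import *
for n in ["side","top"]:
    w=cloud(get_image(n)); d=np.hypot(w[...,0]-.486,w[...,1]+.303)
    P=w[(d<.026)&(d>.0135)&(abs(w[...,2]-.167)<.004)]
    f=lambda c:P[:,2]-(c[0]*(P[:,0]-.486)+c[1]*(P[:,1]+.303)+c[2])
    s=least_squares(f,[0,0,.167],loss="soft_l1",f_scale=.0005).x
    print(n,len(P),np.degrees(s[:2]).round(2),s[2].round(4))
print(manip.hand_in())
```

```text
side 608 [0.09 0.  ] 0.1678
top 576 [-0.06 -0.19] 0.1672
the job is handed in; nothing more can be done
None
```

The sieve stack is built on the shaker plate and handed in at about 35 s of the 128 s allowed. I placed the pan, the plain-steel fine sieve, the coarse sieve and the lid in that order. I left the red and green look-alikes alone.

- **Seating:** The rim heights show each part fully home: pan 93 mm, fine sieve 121 mm and coarse sieve 163 mm. The lid disc top is at about 167 mm and the knob top at 191 mm. All are within about 1 mm of what the sizes give.
- **Level:** A robust fit puts the lid within 0.2° of level in both cameras. An earlier, cruder fit had disagreed: 1.0° from the side camera and -0.5° from the top one.
- **Position:** The pan sits about 2 mm from the plate's centre, and the top of the stack about 5 mm off, towards -x. The offset grows because of the play in each nesting joint.
- **Bystanders and robot:** The beaker, flask and measuring cylinder were still upright in the last picture, and the gripper was empty and well clear. The highest wrist force I saw at the end of a move was about 15 N, when the coarse sieve seated.

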